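# Clamp a steel sample and hold a hardness tester on its test spot

## Task

Clamp the steel sample plate by turning the fixture's small handwheel clockwise as far as it goes. Then take the pen-shaped hardness tester out of its wooden stand and hold it upright on the middle of the bright round test spot on the plate, pressing lightly so that its sprung foot goes in about half way, neither barely touching nor driven fully in; do not let it touch the plate before the plate is clamped, do not shift the plate and leave the drift punch and the small steel sleeve near the stand where they are. Finish while still holding the tester pressed there: the program ends holding it.

Things in the scene. Friction and masses are not known exactly. Their poses are not given: they have to be found in the camera images.
- fixture: grey iron fixture, fixed: bed 130 x 250 x 20 mm (x, y, z) with a bridge across it at y = +70 mm (128 mm long in x, 34 wide, from 75 to 95 mm above the bench). Origin: centre of the bed's underside, on the bench; z up, y along the bed towards the bridge. A screw runs down through the bridge, handwheel above it, round pad (30 mm) below it
- wheel_grip (a point): centre of the handwheel's rim, on its upright axis, 131.5 mm above the bench: grip here, a finger on either side of the rim. Plain steel wheel, 60 mm diameter, rim from 125 to 138 mm above the bench, hub up to 140 mm, small white dot on the rim; under the rim only an 18 mm stem, down to the bridge 30 mm lower. The point turns with the wheel
- clamp (a joint): angle of the handwheel, rad: grows turning clockwise seen from above, which lowers the pad 2.5 mm per rad; from 0 (open) to 5.0, the end stop, at which the pad presses the plate. It starts between 1.4 and 2.6. It turns stiffly (0.15 N m) and stays where it is left
- plate: dark steel sample plate 90 x 200 x 8 mm, 1 kg, lying loose on the bed under the bridge, its top 28 mm above the bench. Origin: centre of its underside; y along its length towards the clamped end. Three small dark dots (drilled holes) are also on it
- spot (a point): centre of the test spot on the plate's top face: a bright ground disc 20 mm in diameter on the end of the plate away from the bridge, at (12, -62, 8) mm in the plate's frame
- tester: pen-shaped hardness tester, 0.2 kg, upright in a hole of the stand. Origin: on its axis at the underside of its black flange (38 mm wide, 6 thick), which rests on the stand's top; z up along it. Above: aluminium barrel, 25 mm diameter, 6 to 90 mm, then a black cap, 27 mm, up to 102. Below: neck, 20 mm, to -22 mm, and sprung foot, 12 mm, round-ended, to -45 mm when out
- foot_tip (a point): lowest point of the tester's sprung foot, 45 mm below the tester's origin when the foot is out; it moves with the foot
- foot (a joint): how far the sprung foot is pushed in, m: 0 out, 0.010 fully in. Spring: about 1 N to start, then 0.7 N per mm (about 4.5 N half way, 8 N fully in, beyond which it is rigid)
- stand: wooden stand 170 x 75 x 60 mm (x, y, z), fixed to the bench, with two upright through holes 29 mm in diameter at x = -42 and +42 mm; one holds the tester, the other the drift punch. Origin: centre of its underside; grip the tester with the fingers closing along the stand's y
- sleeve: steel sleeve, 38 mm diameter, 28 mm high, standing loose between the stand and the fixture; bystander
- drift: solid steel drift punch standing loose in the other hole of the stand: 22 mm diameter, thinner (16 mm) over its top 50 mm, 150 mm tall, no flange; bystander. Origin: centre of its lower end
Mind the look-alikes: they are no part of the job. Leave any red look-alike of the tester alone. Several things have the shape of the plate; the one meant has the colours described above.

How it is judged:
On the way, in this order (a step that is already met when the one before it is completed fails the run):
1. the handwheel is turned clockwise to its end stop and the plate is clamped (value of joint clamp above 4.75 rad), for 0.2 s.
2. the tester is held in the fingers, its foot clear above the stand (z of foot_tip in the frame of stand above 0.062 m and contact force between the fingers and tester above 1 N), for 0.1 s.
At the end, for the whole second after the job is handed in: Handwheel within 0.25 rad of its stop; tester gripped, upright within 7 degrees, its foot on the plate within 7 mm of the spot's middle, pushed in 2 to 8.5 mm of 10 and pressing 1.2 to 10 N, through the last second; plate within 10 mm of its start (value of joint clamp above 4.75 rad and horizontal distance between foot_tip and spot below 0.007 m and angle between tester's own z axis and vertical below 0.12 rad and value of joint foot between 0.002 and 0.0085 m and contact force between tester and plate between 1.2 and 10 N and contact force between the fingers and tester above 1 N and height (world z) of tester above 0.055 m and distance of plate from where it was at the start of the episode below 0.01 m); the arm keeps its last pose, push and grip.
It fails at once if the tester touches the plate before the plate is clamped (contact force between tester and plate above 0.5 N and value of joint clamp below 4.7 rad).
It fails at once if the tester is rammed into the plate (over 20 N) (contact force between tester and plate above 20 N).
It fails at once if the plate is shifted by more than 10 mm (distance of plate from where it was at the start of the episode above 0.01 m).
It fails at once if the drift punch or the sleeve is moved by more than 30 mm (distance of any of sleeve, drift from where it was at the start of the episode above 0.03 m).
It also fails if it takes over 72 s, if anything falls off the work surface, if the arm or the gripper's body presses on something with over 40 N, if the wrist force passes 120 N, or if a joint passes its speed limit or range.

## Robot

A 7-joint arm with a two-finger parallel gripper is mounted at the origin on the work surface. World frame = base frame: x ahead of the robot, y to its left, z up, the work surface at z = 0. Lengths are in m, angles in rad, forces in N, time in s.
With the tool pointing down it reaches from about 0.4 to 0.85 m from the base axis. Payload 6.9 kg.
Tool frame: the origin (TCP) lies midway between the tips of the shut fingers; the grasp point (between the pads) lies behind it (ctrl.pinch_z is the z of the grasp point in the tool frame, in m); z points along the fingers, y is the line along which they close (so a half turn about z gives the same grasp; the last joint's range is limited). The gripper opens to 85 mm and grips with 20 to 120 N. Pads are 22 mm wide; open, the fingers measure 114 mm over their backs; the gripper's body (76 mm by 85 mm) begins 54 mm behind the grasp point. The pads swing forward as they close: fully open they stand 13 mm farther back than shut.
Start: joints at [-1.079, 0.507, -0.238, 1.5, 0.126, 1.149, -0.155], TCP at [0.235, 0.579, 0.231] pointing down, gripper open.
Joint ranges: [-3.08, 3.08], [-0.24, 2.05], [-1.43, 1.35], [0, 2.5], [-1.52, 4.66], [0.17, 1.96], [-2.89, 2.89]. Speed limits (rad/s): [2.39, 2.39, 3.14, 3.14, 3.14, 3.14, 3.14].

## Interface

Orientations are given as a unit quaternion [w, x, y, z].
In Python, from station import ctrl, get_state, vision, ticket, models gives the robot as it stands. Calls block until the motion is done:
- ctrl.movep(position, orientation): joint-space move of the TCP to a pose.
- ctrl.movel(position, frame=None, max_speed=0.15): straight line of the TCP; frame=None keeps the orientation; max_speed is the mean speed in m/s.
- ctrl.set_joints(angles): joint-space move.
- ctrl.ungrasp() and ctrl.close_gripper(force=None): open the fingers fully, or close them until they stop; force is the grip in N (None keeps the last).
- ctrl.pause(seconds).
- ctrl.ik(position, orientation): joint angles nearest the present ones, or None.
- get_state(): the state.
- vision.grab_frame(name): name is "scene" or "top"; returns (picture, depth): 420x560x3 uint8, blue, green, red; 420x560 float32, m along the optical axis (not along the pixel's ray), 0 where there is no reading.
- vision.camera_info(name): a dict with "mtx" (3x3 intrinsics, pixels), "R" (3x3) and "t" (3): a world point X has camera coordinates R X + t. Camera axes: x right, y down, z forward; pixel columns grow to the right and rows downward; lengths in m; the calibration is good to about 2 mm. A picture is of the moment at which its call begins. camera_info takes no time and is no camera call.
A pose or a line that the arm cannot do raises ctrl.Unreachable and nothing moves.
- ticket.close_job(): hands the job in; it is judged then, once.
Trained networks look in the newest picture that a camera, given by its name, has taken for a name from the list of things; names that differ only in an ending like _2 or _b are one class to them, and where a whole thing is asked for, a point or a joint stands for the part that bears it (a point fixed in the world has none). Each returns a list of dicts, best first, with "p" (0 to 1); they miss things now and then, are a little off and sometimes report something else, mostly with a low value. They report only what shows in the picture. A call takes as long as a camera call. They do not tell look-alikes from the thing itself.
- models.recognise(camera, target): "point" ([column, row] in pixels, amid what is visible of it).
- models.masks_of(camera, target): "mask" (420x560 bool, what is visible of it) and "point" ([column, row] in pixels, amid what is visible of it).
The state is a dict: "time": time; "qpos": joint angles; "qd": joint speeds; "tau": joint torques, N m; "tcp_pos": TCP position; "eef_rot": TCP orientation; "contact_force": force on the tool from outside, world axes, zero at the start; "wrist_torque": the same for the moment, N m; "width": finger opening in m; "gripper_force": force on a finger pad.
Only numpy, scipy, OpenCV 4.12 (cv2) and the standard library are available. Lean on these libraries where they do the work, as an engineer would, in place of code of your own. Each camera call takes 0.05 s, during which the arm holds its last target. There are 200 camera calls.

## Working session

There is one attempt and no reset: what is moved stays moved. The work goes in short steps, each a Python script; the robot and the scene stay as the last script left them, time stands still between calls to the robot, and variables do not carry over. Pictures are saved under pics/ and viewed, at most 10 in all, crops included, and the job is handed in when it is done.

```bash
ls; mkdir -p pics
cat > h.py <<'E'
import numpy as np, cv2
from station import ctrl, get_state, vision, ticket, models
def ray(cam,px):
    c=vision.camera_info(cam);K,R,t=[np.array(c[k],float) for k in("mtx","R","t")]
    return -R.T@t, R.T@np.linalg.solve(K,[px[0],px[1],1])
def atz(cam,px,z):
    o,d=ray(cam,px); return o+d*(z-o[2])/d[2]
def cloud(cam,depth):
    c=vision.camera_info(cam);K,R,t=[np.array(c[k],float) for k in("mtx","R","t")]
    v,u=np.mgrid[:420,:560]
    p=np.stack([u,v,np.ones_like(u)],-1)@np.linalg.inv(K).T*depth[...,None]
    return (p-t)@R
def proj(cam,X):
    c=vision.camera_info(cam);K,R,t=[np.array(c[k],float) for k in("mtx","R","t")]
    q=K@(R@np.array(X)+t); return q[:2]/q[2]
E
python3 - <<'E'
from h import *
ims=[]
for c in("top","scene"):
    im,d=vision.grab_frame(c); np.savez(f"/tmp/{c}.npz",im=im,d=d); P=cloud(c,d)
    cv2.imwrite(f"pics/{c}1.png",im)
    print(c,ray(c,(280,210)))
    for n in("fixture","wheel_grip","plate","spot","tester","stand","sleeve","drift"):
        for r in models.recognise(c,n)[:3]:
            u,v=map(int,r["point"]); print(c,n,round(r["p"],2),(u,v),P[v,u].round(3))
print(ctrl.pinch_z, get_state())
E
```

```text
pics
top (array([0.22404233, 0.06418833, 1.62445621]), array([ 1.55378428e-01, -7.16380113e-04, -9.87868283e-01]))
top fixture 0.85 (241, 200) [0.497 0.186 0.096]
top wheel_grip 0.73 (231, 191) [0.519 0.215 0.128]
top wheel_grip 0.24 (264, 191) [0.538 0.116 0.03 ]
top plate 0.55 (262, 192) [0.536 0.122 0.026]
top spot 0.7 (123, 257) [0.324 0.576 0.01 ]
top spot 0.64 (264, 195) [0.526 0.116 0.024]
top tester 0.65 (451, 228) [ 0.403 -0.461  0.124]
top tester 0.64 (416, 221) [ 0.427 -0.359  0.108]
top tester 0.45 (425, 259) [ 0.309 -0.383  0.101]
top stand 0.85 (408, 208) [ 0.475 -0.349  0.062]
top drift 0.52 (408, 209) [ 0.472 -0.348  0.062]
top drift 0.41 (412, 196) [ 0.509 -0.355  0.09 ]
top drift 0.22 (262, 194) [0.527 0.122 0.036]
scene (array([ 1.15249062, -0.98722875,  1.06381818]), array([-0.42377923,  0.66370725, -0.61645496]))
scene fixture 0.76 (312, 204) [0.515 0.194 0.043]
scene wheel_grip 0.65 (316, 180) [0.523 0.195 0.136]
scene wheel_grip 0.25 (302, 221) [0.522 0.126 0.024]
scene plate 0.7 (319, 140) [0.312 0.591 0.011]
scene plate 0.62 (303, 223) [0.532 0.116 0.027]
sce
[... 412 characters left out ...]
me': 0.9, 'qpos': array([-1.07947845,  0.50745772, -0.23759658,  1.50022227,  0.125724  ,
        1.14887986, -0.15478192]), 'qd': array([-0.00178585, -0.00048365, -0.0001985 , -0.00043989,  0.00149868,
        0.00119384,  0.00032528]), 'tau': array([-1.25497423e-03, -6.20336080e+01, -2.18572967e+00, -2.49963033e+01,
        1.37826262e-02,  2.00722898e-03,  4.70203759e-05]), 'tcp_pos': array([0.23522479, 0.57903151, 0.23129343]), 'eef_rot': array([9.75087597e-06, 1.91712856e-01, 9.81451059e-01, 5.09718724e-06]), 'contact_force': array([-0.27283307, -0.91143485,  0.03601906]), 'wrist_torque': array([-0.01403671,  0.01634015,  0.02678949]), 'gripper_force': 0.0, 'width': 0.08539136608922254}
```

Run:
```python
import cv2
t=cv2.imread("pics/top1.png");s=cv2.imread("pics/scene1.png")
a=cv2.resize(t[150:290,100:480],None,fx=2.1,fy=2.1,interpolation=cv2.INTER_CUBIC)
b=cv2.resize(s[120:350,80:400],None,fx=2.4,fy=2.4,interpolation=cv2.INTER_CUBIC)
cv2.imwrite("pics/a.png",a);cv2.imwrite("pics/b.png",b)
```

```text
(no output)
```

View pics/a.png

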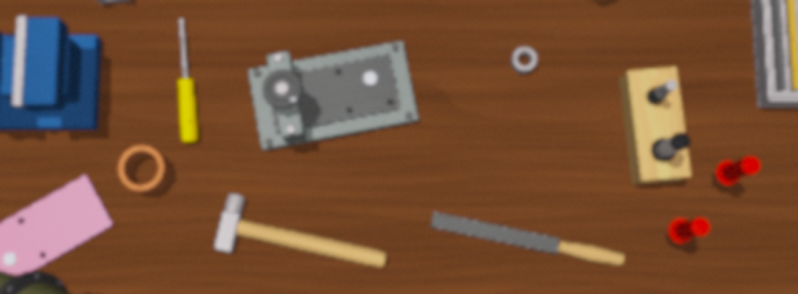

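View pics/b.png

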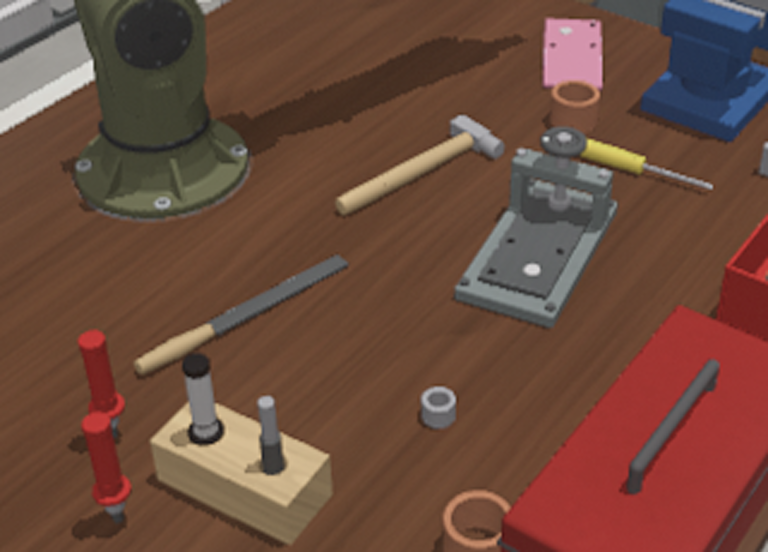

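The tester is the aluminium one with the black cap at scene (161,284), top (416,221). The two red ones in scene at (120,278) and (127,314) are look-alikes. The plate is the dark one on the fixture, with its spot near scene (301,232) and top (276,187). The pink one is a look-alike. Next I'll measure precisely.

Run:
```python
from h import *
D={c:np.load(f"/tmp/{c}.npz") for c in("top","scene")}
P={c:cloud(c,D[c]["d"]) for c in D}
def blob(c,mask,seed,r):
    u,v=seed; m=np.zeros((420,560),bool); m[v-r:v+r+1,u-r:u+r+1]=1; m&=mask
    n,l,s,ce=cv2.connectedComponentsWithStats(m.astype(np.uint8)); k=1+np.argmax(s[1:,4]); return ce[k],s[k],l==k
for c,seed in(("top",(276,187)),("scene",(301,232))):
    g=D[c]["im"].min(2).astype(int); ce,s,m=blob(c,g>185,seed,10); print("spot",c,ce,s,g[seed[1],seed[0]],atz(c,ce,.028), P[c][m].mean(0))
for c in D:
    p=P[c]; near=(np.abs(p[...,0]-.52)<.08)&(np.abs(p[...,1]-.2)<.08)
    m=near&(p[...,2]>.122)&(p[...,2]<.15); q=p[m]; 
    if len(q): print("wheel",c,len(q),q.min(0),q.max(0),q.mean(0)); (cc,r)=cv2.minEnclosingCircle(q[:,:2].astype(np.float32)); print(cc,r)
    # fixture bed, plate
    nr=(np.abs(p[...,0]-.52)<.15)&(np.abs(p[...,1]-.15)<.2)
    for nm,lo,hi in(("bed",.014,.034),("bridge",.088,.1)):
        q=p[nr&(p[...,2]>lo)&(p[...,2]<hi)]
        print(nm,c,len(q),cv2.minAreaRect(q[:,:2].astype(np.float32)))
    st=(np.abs(p[...,0]-.47)<.13)&(np.abs(p[...,1]+.36)<.1)
    q=p[st&(np.abs(p[...,2]-.06)<.004)];print("stand",c,len(q),cv2.minAreaRect(q[:,:2].astype(np.float32)),q[:,2].mean())
    q=p[st&(p[...,2]>.07)];print("pens",c,len(q))
    for lab,xx in(("tester",q[q[:,0]<.47]),("drift",q[q[:,0]>.47])):
        for lo,hi in((.07,.1),(.1,.13),(.13,.155),(.155,.18)):
            z=xx[(xx[:,2]>lo)&(xx[:,2]<=hi)]
            if len(z): print(lab,lo,len(z),z.mean(0).round(4),z.min(0).round(4),z.max(0).round(4))
# tester mask
for r in models.masks_of("scene","tester")[:1]: print(r["point"],r["mask"].sum(),P["scene"][r["mask"]].min(0),P["scene"][r["mask"]].max(0))
```

```text
spot top [275.90909091 186.90909091] [274 185   5   5  22] 216 [0.55247093 0.0763346  0.028     ] [0.55253493 0.07633777 0.02769871]
spot scene [301.42105263 231.57894737] [299 230   6   4  19] 207 [0.54956132 0.07813484 0.028     ] [0.55073936 0.07605096 0.03003816]
wheel top 287 [0.48634973 0.17649688 0.12611408] [0.54351544 0.23265787 0.14568122] [0.51478052 0.2043687  0.13563054]
(0.515062689781189, 0.20483028888702393) 0.02993808500468731
bed top 2274 ((0.5107068419456482, 0.17769786715507507), (0.17262142896652222, 0.35803738236427307), 22.13614845275879)
bridge top 207 ((0.5156348943710327, 0.20458948612213135), (0.12807630002498627, 0.03371097519993782), 10.988686561584473)
stand top 741 ((0.47503015398979187, -0.3905619978904724), (0.1729944795370102, 0.12566757202148438), 4.758604526519775) 0.05971177321216158
pens top 220
tester 0.07 31 [ 0.4279 -0.364   0.0831] [ 0.4002 -0.4595  0.0702] [ 0.4506 -0.3414  0.0993]
tester 0.1 27 [ 0.4243 -0.3727  0.116 ] [ 0.3948 -0.4592  0.1057] [ 0.4405 -0.3571  0.1288]
tester 0.13 21 [ 0.4231 -0.3802  0.1428] [ 0.3936 -0.4594  0.1301] [ 0
[... 1207 characters left out ...]
[ 0.421  -0.3829  0.1002] [ 0.4452 -0.3604  0.13  ]
tester 0.13 84 [ 0.4369 -0.377   0.1422] [ 0.3911 -0.4597  0.1303] [ 0.4451 -0.3602  0.1548]
tester 0.155 92 [ 0.433  -0.3716  0.1618] [ 0.4194 -0.3845  0.1554] [ 0.4459 -0.3534  0.1682]
drift 0.07 88 [ 0.5194 -0.3677  0.0867] [ 0.5035 -0.3751  0.07  ] [ 0.5265 -0.3533  0.0995]
drift 0.1 68 [ 0.5185 -0.3665  0.1145] [ 0.5081 -0.3734  0.1001] [ 0.5262 -0.3545  0.1296]
drift 0.13 64 [ 0.5166 -0.365   0.1442] [ 0.5069 -0.371   0.1307] [ 0.5226 -0.3551  0.1545]
drift 0.155 1 [ 0.5209 -0.3648  0.1551] [ 0.5209 -0.3648  0.1551] [ 0.5209 -0.3648  0.1551]
[163.2, 287.1] 438 [ 0.3348478  -0.3904411  -0.00279137] [ 0.45062083 -0.27234871  0.16822316]
```

```bash
cat >> h.py <<'E'
def down(yaw): # tool z down, tool y axis along world angle yaw
    y=np.array([np.cos(yaw),np.sin(yaw),0]);z=np.array([0,0,-1.]);x=np.cross(y,z)
    from scipy.spatial.transform import Rotation as Ro
    q=Ro.from_matrix(np.stack([x,y,z],1)).as_quat(); return [q[3],*q[:3]]
W=np.array([.5143,.2035])
E
python3 - <<'E'
from h import *
for yaw in (0.19,1.76,3.3,-1.38):
    q=ctrl.ik([*W,.109],down(yaw)); q2=ctrl.ik([*W,.22],down(yaw)); print(yaw,None if q is None else np.round(q,3),None if q2 is None else np.round(q2,3))
q=np.array(ctrl.ik([*W,.22],down(.19)))
ctrl.set_joints(q); s=get_state(); print(s["time"],s["tcp_pos"],s["qpos"].round(3),s["eef_rot"])
q[6]-=1.0 ; ctrl.set_joints(q); s=get_state(); print(s["time"],s["tcp_pos"],s["eef_rot"],down(.19-1),down(.19+1),s["contact_force"])
for yaw in (0.05,1.66,-1.47):print(np.round(ctrl.ik([.432,-.37,.25],down(yaw)),3))
E
```

```text
0.19 [-0.463  0.525  0.063  1.857 -0.046  0.762 -0.185] [-0.475  0.402  0.079  1.713 -0.036  1.028 -0.193]
1.76 [-0.231  0.534 -0.288  1.854  0.206  0.783  1.133] [-0.231  0.409 -0.278  1.71   0.127  1.041  1.208]
3.3 [ 0.022  0.599 -0.694  1.85   0.492  0.87   2.388] [ 0.035  0.463 -0.691  1.706  0.327  1.091  2.542]
-1.38 [-0.683  0.557  0.403  1.86  -0.298  0.785 -1.502] [-0.721  0.432  0.449  1.716 -0.212  1.042 -1.58 ]
2.6583 [0.51376083 0.20530787 0.21994249] [-0.477  0.402  0.078  1.713 -0.037  1.028 -0.193] [-4.01852744e-04  6.35645070e-01  7.71981303e-01  2.27398729e-04]
3.6 [0.51410214 0.20418119 0.21995642] [-9.46885791e-05  9.27947509e-01  3.72710895e-01 -2.07515875e-05] [np.float64(0.0), np.float64(0.9285168750136269), np.float64(0.37129020026783455), np.float64(0.0)] [np.float64(0.0), np.float64(0.18924987813844601), np.float64(0.9819289605794216), np.float64(0.0)] [ 0.20280793 -0.18473525 -0.29923971]
[ 0.556  0.404  0.163  1.626 -0.071  1.118  0.788]
[ 0.798  0.403 -0.198  1.622  0.086  1.124  2.239]
[ 0.281  0.455  0.598  1.629 -0.275  1.143 -0.523]
```

Run:
```python
from h import *
q=get_state()["qpos"].copy(); q[6]=2.7; ctrl.set_joints(q)
ctrl.movel([*W,.109],max_speed=.12)
s=get_state(); print(s["time"],s["tcp_pos"],s["qpos"].round(3),s["contact_force"].round(2))
ctrl.close_gripper(40); s=get_state(); print(s["time"],s["width"],s["gripper_force"],s["contact_force"].round(2),s["wrist_torque"].round(3),s["tcp_pos"])
q=s["qpos"].copy(); a=0
while q[6]>-2.75:
    st=.5 if a<2 else .2
    q[6]-=st; a+=st; ctrl.set_joints(q); s=get_state()
    print(round(a,2),round(s["time"],2),s["wrist_torque"].round(3),s["contact_force"].round(1),round(s["qpos"][6]-q[6],3),round(s["width"],4))
    if a>2.3 and abs(s["wrist_torque"][2])>.6: break
```

```text
7.925 [0.51473935 0.20368663 0.10962095] [-0.465  0.524  0.067  1.856 -0.049  0.762  2.713] [ 0.03 -0.72  0.01]
8.2917 0.0584018218106431 42.15203940868378 [ 0.02 -1.21  6.63] [-0.139 -0.188 -0.061] [0.51534274 0.20364477 0.11012697]
0.5 8.84 [ 0.016  0.722 -0.206] [-5.1  0.6  3. ] 0.003 0.0584
1.0 9.39 [ 0.167  1.215 -0.137] [-7.4  3.3  5.2] 0.004 0.0586
1.5 9.94 [ 0.593  1.58  -0.162] [-7.6  6.5  4.1] 0.004 0.0587
2.0 10.49 [ 1.137  1.671 -0.103] [-5.7  9.7  3.5] 0.004 0.0587
2.2 10.8 [ 1.466  1.597 -0.065] [-4.9 10.3  2.3] 0.003 0.0586
2.4 11.11 [1.667 1.466 0.117] [-3.9 12.1  1.2] 0.003 0.059
2.6 11.42 [1.475 0.412 0.1  ] [-1.4  8.  -0.4] 0.003 0.0587
2.8 11.72 [ 1.045 -0.118  0.146] [ 0.6  5.3 -0.1] 0.006 0.0585
3.0 12.03 [ 0.665 -0.066  0.115] [-0.3  3.8  1.1] 0.008 0.0585
3.2 12.34 [0.037 0.288 0.11 ] [-1.2  0.   3.1] 0.008 0.0586
3.4 12.65 [0.198 0.672 0.143] [-3.4  1.4  2.8] 0.008 0.0588
3.6 12.96 [0.391 0.96  0.109] [-5.5  2.3  3. ] 0.008 0.0585
3.8 13.27 [0.395 1.292 0.129] [-6.6  1.3  1.2] 0.009 0.059
4.0 13.57 [0.655 1.248 0.061] [-6.3  4.1  1.5] 0.009 0.0586
4.2 13.88 [1.132 1.036 0.093] [-4.5  6.2 -0.7] 0.008 0.0587
4.4 14.19 [1.307 0.638 0.117] [-3.5  7.3 -1.9] 0.008 0.0586
4.6 14.5 [1.374 0.552 0.148] [-2.5  7.5 -1.7] 0.009 0.0585
4.8 14.81 [1.413 0.501 0.189] [-3.   7.3 -2. ] 0.009 0.0583
5.0 15.12 [1.39  0.415 0.11 ] [-1.9  8.1 -1. ] 0.008 0.0587
5.2 15.43 [ 1.272 -0.075  0.137] [ 0.4  6.3 -2.8] 0.008 0.0584
5.4 15.73 [ 1.135 -0.183  0.179] [ 1.5  5.6 -2.6] 0.009 0.0585
5.6 16.04 [ 1.037 -0.344  0.191] [ 2.5  3.9 -2.2] 0.009 0.0585
```

Run:
```python
from h import *
ctrl.ungrasp(); s=get_state(); p=s["tcp_pos"]; print(p,s["wrist_torque"],s["contact_force"])
ctrl.movel([p[0],p[1],.2]); q=get_state()["qpos"].copy(); q[0]-=.45; q[6]=2.7; ctrl.set_joints(q)
t=[]
for c,(u,v),h in(("top",(233,191),22),("scene",(314,190),30)):
    im,d=vision.grab_frame(c); np.savez(f"/tmp/{c}2.npz",im=im,d=d)
    o=np.load(f"/tmp/{c}.npz")["im"]
    f=lambda x:cv2.resize(x[v-h:v+h,u-h:u+h],(380,290),interpolation=cv2.INTER_CUBIC)
    t.append(np.hstack([f(o),f(im)]))
cv2.imwrite("pics/w.png",np.vstack(t)); s=get_state(); print(s["time"],s["contact_force"],s["wrist_torque"],s["tcp_pos"])
```

```text
[0.51537266 0.20307404 0.11008391] [ 0.0021361  -0.01196001  0.01664995] [-0.1352658   0.08026701 -0.51882661]
21.8833 [-0.16341782  0.41047623 -0.15712502] [-0.00164865  0.03154545  0.03579604] [0.37540655 0.40658535 0.19929133]
```

View pics/w.png

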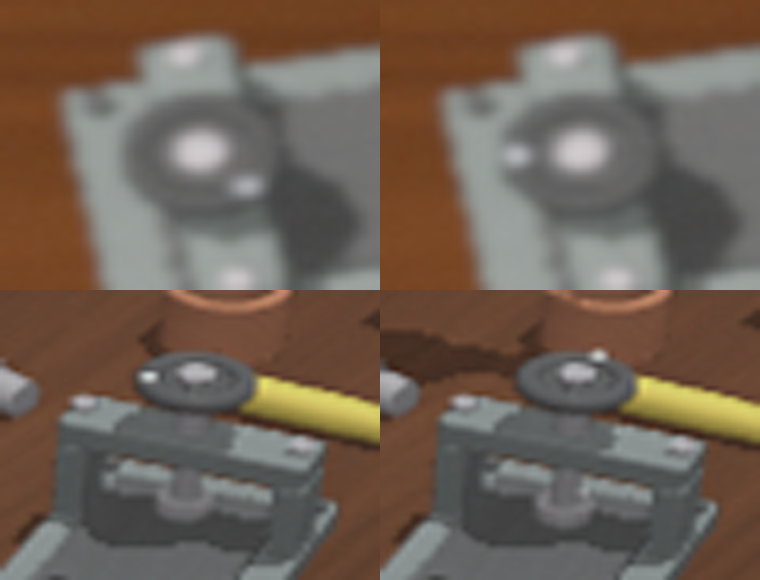

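The white dot went from about 43° lower right to due left in the top crop, roughly 2.4 rad clockwise. That's the stop only if the wheel started near 2.6, so it may have slipped. I'll regrip harder, better centred, and turn again.

```bash
sed -i 's/^W=.*/W=np.array([.5148,.2044])/' h.py
python3 - <<'E'
from h import *
q=get_state()["qpos"].copy(); q[0]+=.45; q[6]=2.0; ctrl.set_joints(q)
ctrl.movel([*W,.109],max_speed=.15)
ctrl.close_gripper(110); s=get_state(); print(s["time"],s["width"],s["gripper_force"],s["contact_force"].round(2),s["wrist_torque"].round(3),s["tcp_pos"])
q=s["qpos"].copy(); a=0
while a<1.79:
    q[6]-=.2; a+=.2; ctrl.set_joints(q); s=get_state()
    print(round(a,2),round(s["time"],2),s["wrist_torque"].round(3),s["contact_force"].round(1),s["tau"][6].round(3),round(s["width"],4))
ctrl.ungrasp(); p=get_state()["tcp_pos"]
ctrl.movel([p[0],p[1],.2]); q=get_state()["qpos"].copy(); q[0]-=.4; ctrl.set_joints(q)
im,d=vision.grab_frame("top"); np.savez(f"/tmp/top3.npz",im=im,d=d)
f=lambda x:cv2.resize(x[169:213,211:255],(380,380),interpolation=cv2.INTER_CUBIC)
cv2.imwrite("pics/w3.png",np.hstack([f(np.load("/tmp/top2.npz")["im"]),f(im)])); print(get_state()["time"])
E
```

```text
23.9917 0.05714606391360331 114.38759207725525 [-4.17  1.22 10.47] [-0.102  0.675 -0.049] [0.51479447 0.20530818 0.11077439]
0.2 24.3 [-0.571 -0.231  1.34 ] [-0.9 -0.3 -2.1] -1.763 0.057
0.4 24.61 [-0.647  0.081  0.106] [-3.2  2.9  1.3] -0.676 0.0568
0.6 24.92 [2.211 1.105 0.126] [-3.1  0.9  2.4] -0.712 0.0569
0.8 25.23 [ 1.348 -0.523  0.074] [2.1 3.5 5.8] -0.481 0.0568
1.0 25.53 [1.158 0.512 0.087] [-3.2  3.6  7.7] -0.484 0.0568
1.2 25.84 [1.656 1.33  0.12 ] [-8.3  6.2  9.4] -0.49 0.0568
1.4 26.15 [0.606 1.38  0.687] [-3.9  7.8  8.4] -0.94 0.0568
1.6 26.46 [0.576 0.311 0.115] [-0.4  3.7  6.4] -0.477 0.0572
1.8 26.77 [-0.087 -0.376  0.124] [2.6 0.8 6.4] -0.48 0.0568
28.8417
```

View pics/w3.png

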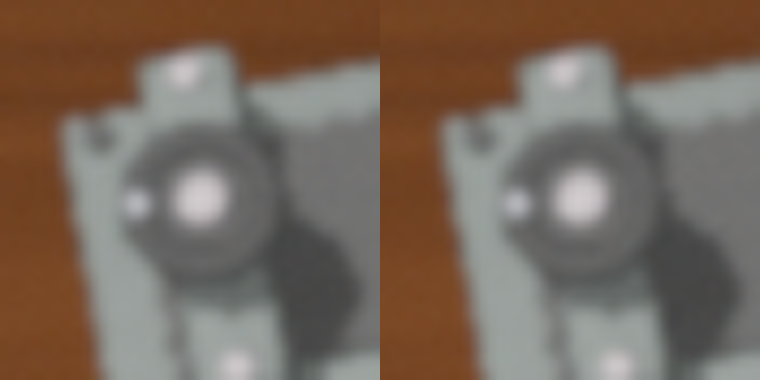

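The end stop is confirmed: the dot didn't move, and the wheel resisted with 1.3 N m. Next is the tester.

Run:
```python
from h import *
T=np.array([.432,-.3703]); yaw=-1.488
p=get_state()["tcp_pos"]; ctrl.movel([p[0],p[1],.27],max_speed=.25)
ctrl.movep([*T,.25],down(yaw)); s=get_state(); print(s["time"],s["tcp_pos"],s["qpos"].round(2))
ctrl.movel([*T,.101],max_speed=.12); s=get_state(); print(s["time"],s["tcp_pos"],s["contact_force"].round(2))
ctrl.close_gripper(60); s=get_state(); print(s["time"],s["width"],s["gripper_force"],s["tcp_pos"],s["contact_force"].round(2))
ctrl.movel([*T,.27],max_speed=.15); ctrl.pause(.15); s=get_state(); print(s["time"],s["width"],s["gripper_force"],s["tcp_pos"],s["contact_force"].round(2))
im,d=vision.grab_frame("scene"); np.savez("/tmp/s4.npz",im=im,d=d)
u,v=proj("scene",[*T,.25]).astype(int); print(u,v)
cv2.imwrite("pics/g.png",cv2.resize(im[max(v-60,0):v+90,max(u-75,0):u+75],(600,600),interpolation=cv2.INTER_CUBIC))
```

```text
31.95 [ 0.4328178  -0.36938354  0.24980347] [ 0.04  0.61  1.1   1.63 -0.56  1.26 -0.24]
33.3417 [ 0.43224647 -0.37069597  0.10171051] [-0.26 -0.72  0.4 ]
33.9333 0.023757533293892814 58.52704167366028 [ 0.43211451 -0.37031214  0.10120601] [-0.28  0.94  2.71]
35.3583 0.02376761135257931 58.67827892303467 [ 0.43187473 -0.3699791   0.26921294] [ 0.35 -0.33 -2.6 ]
157 242
```

View pics/g.png

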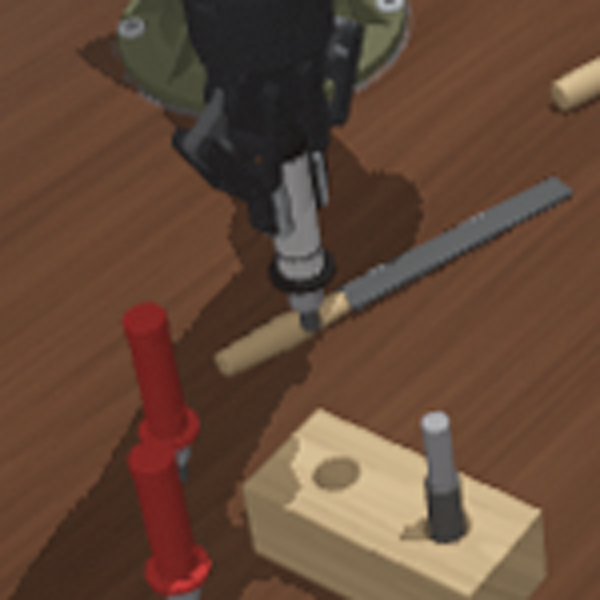

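Run:
```python
from h import *
z=np.load("/tmp/s4.npz"); P=cloud("scene",z["d"]); p=P.reshape(-1,3)
n=p[(np.hypot(p[:,0]-.432,p[:,1]+.37)<.04)&(p[:,2]>.165)]
for lo in np.arange(.17,.27,.008):
    q=n[(n[:,2]>=lo)&(n[:,2]<lo+.008)]
    if len(q): print(lo.round(3),len(q),q.mean(0).round(4))
for zz in(.183,.231,.262): print(zz,(proj("scene",[.432,-.37,zz])-[82,182])*4)
```

```text
0.186 10 [ 0.4326 -0.3738  0.1899]
0.194 13 [ 0.4338 -0.3734  0.198 ]
0.202 8 [ 0.4335 -0.3759  0.207 ]
0.21 22 [ 0.4366 -0.3761  0.2142]
0.218 8 [ 0.4379 -0.377   0.2204]
0.226 52 [ 0.436  -0.3775  0.2322]
0.234 60 [ 0.4372 -0.3757  0.2369]
0.242 28 [ 0.4365 -0.3763  0.2457]
0.25 33 [ 0.4376 -0.3766  0.2537]
0.258 27 [ 0.4383 -0.3755  0.2615]
0.266 25 [ 0.4396 -0.3759  0.2707]
0.183 [314.03094465 328.44847028]
0.231 [304.38168127 267.3007446 ]
0.262 [297.89948098 226.2228105 ]
```

The tester is held, and its axis matches the projected vertical: tip predicted at (314,328), seen near (312,325). It is upright and centred. Next I'll move over the spot and press by force.

Run:
```python
from h import *
S=np.array([.551,.0772]); 
best=min(((np.abs(np.array(q)-get_state()["qpos"]).max(),y) for y in np.arange(-2.2,.6,.1) if (q:=ctrl.ik([*S,.2],down(y))) is not None)); print(best)
ctrl.movep([*S,.25],down(best[1])); ctrl.movel([*S,.135],max_speed=.1); ctrl.pause(.4)
s=get_state(); print(s["time"],s["tcp_pos"],s["contact_force"].round(2))
im,d=vision.grab_frame("scene"); np.savez("/tmp/s5.npz",im=im,d=d)
im2,d2=vision.grab_frame("top")
u,v=proj("scene",[*S,.04]).astype(int); print(u,v,proj("scene",[*S,.028]),proj("scene",[*S,.049]),proj("scene",[*S,.094]))
cv2.imwrite("pics/h.png",cv2.resize(im[v-35:v+25,u-30:u+30],(600,600),interpolation=cv2.INTER_CUBIC))
```

```text
(np.float64(0.7208780315990293), np.float64(0.20000000000000195))
38.8 [0.55104549 0.0772343  0.13512911] [-0.01 -0.41 -2.25]
301 228 [301.66837052 231.92767392] [302.00126177 226.4735044 ] [302.73322392 214.48086208]
```

View pics/h.png

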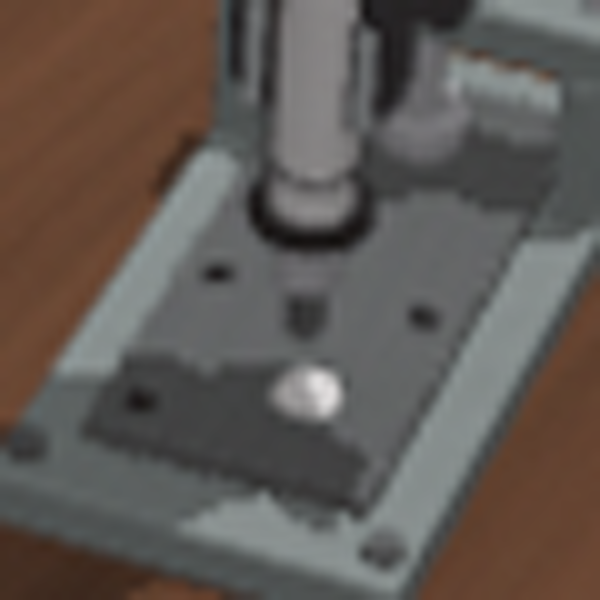

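The tip shows at (301.5,226), as predicted (302,226.5), and the spot at (301.8,232), so they line up. Pressing now.

Run:
```python
from h import *
S=np.array([.551,.0772]); F0=np.mean([get_state()["contact_force"][2]]); 
for z in(.120,.116,.114,.112,.110,.109,.108,.107):
    ctrl.movel([*S,z],max_speed=.02); ctrl.pause(.25); s=get_state(); f=s["contact_force"][2]-F0
    print(z,round(s["time"],1),s["tcp_pos"].round(4),round(f,2),s["contact_force"].round(2))
    if f>4: break
print(s["width"],s["gripper_force"])
im,d=vision.grab_frame("scene"); u,v=301,226
cv2.imwrite("pics/i.png",cv2.resize(im[v-35:v+25,u-30:u+30],(600,600),interpolation=cv2.INTER_CUBIC))
```

```text
0.12 40.0 [0.5511 0.0772 0.1201] -0.72 [-0.44  0.04 -2.24]
0.116 40.6 [0.551  0.0772 0.116 ] -0.04 [ 0.71  0.71 -1.56]
0.114 41.1 [0.5511 0.0772 0.1141] 0.61 [ 1.9   1.06 -0.91]
0.112 41.6 [0.5511 0.0772 0.1121] 2.05 [ 0.71 -0.26  0.53]
0.11 42.1 [0.5511 0.0772 0.1101] 3.35 [ 0.16 -1.1   1.83]
0.109 42.6 [0.5511 0.0772 0.1091] 4.03 [ 1.52 -0.34  2.51]
0.02394431565515283 59.023759961128235
```

View pics/i.png

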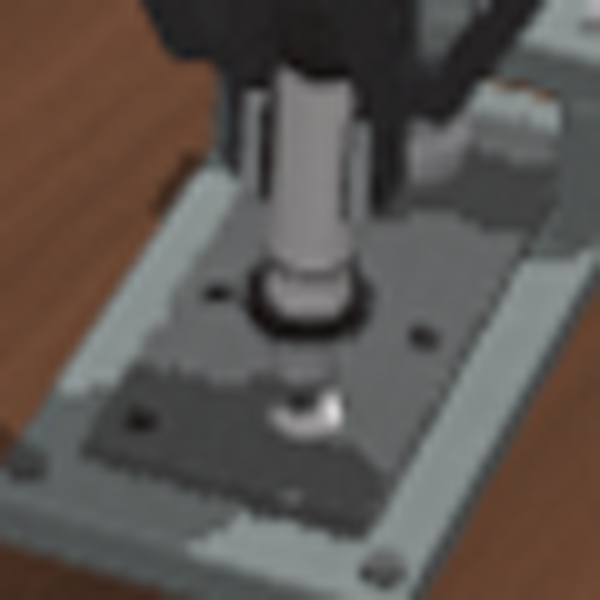

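The foot stands on the bright spot (tip about (302,411), spot centre about (308,411) in the crop), pressing with about 4.5 N. That is half way in, so I'm handing in.

```bash
python3 -c "
from h import *
ctrl.pause(.3); s=get_state(); print(s['contact_force'],s['tcp_pos']); print(ticket.close_job())"
```

```text
[ 1.10367617 -0.69481842  2.44473207] [0.55110778 0.07721273 0.10905291]
the job is handed in; nothing more can be done
None
```

Job handed in, with no verdict returned: the plate is clamped with the handwheel at its stop, and the tester is held upright on the test spot, its foot about half way in at roughly 4.5 N.

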